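# Fit the discharge disc on the vegetable cutter's shaft

### The job

Fit the white discharge disc to the vegetable cutter: slide it right way up over the drive shaft until it meets the key, then turn it under light pressure, feeling for the key, until the keyway drops over it and the disc sits fully home and level. Never press it hard or let it bang down (plastic hub), leave the other things where they stand, and let go when it is seated.

Things in the scene. Friction and masses are not known exactly. Their poses are not given: they have to be found in the camera images.
- hub (a point): Centre of the white plastic discharge disc: on its axis, half-way up its hub, 37.5 mm above its flat underside; z up, -x to the keyway. The hub is round, 50 mm across and 75 mm tall, and stands on a round plate 176 mm across and 5 mm thick. Two vanes on the plate along +y and -y rise to 26 mm above the underside. An orange arrow on the plate and a line down the hub point to the keyway.
- disc: The same disc, loose, 0.2 to 0.4 kg, lying flat on the worktop right way up. Origin on its axis at the underside, axes as hub. A bore of 25.8 mm runs right through the hub, with one keyway along its whole length, 7.8 mm wide and reaching out to 20.7 mm from the axis on the -x side.
- seat (a point): Where the underside of the fully home disc lies: centre of the top of the steel flange (48 mm across) at the foot of the cutter's upright drive shaft, on its axis, 137 mm above the worktop. z up, -x to the discharge chute. These axes belong to the housing and do not show the shaft's angle. Home, hub is 37.5 mm above this point.
- shaft_top (a point): Top of the upright steel drive shaft, on its axis, 62 mm above seat (axes as there). The shaft is 24 mm in diameter; its last 8 mm taper to 12 mm. The motor brake holds it against turning up to 1.5 N m.
- key_level (a point): Point on the shaft's axis, 20 mm above seat, level with the flat top of the brass key: 6 mm wide, from the flange up to here, standing out to 19.5 mm from the axis. A disc not yet keyed rests on it with its underside here. The key was parked on the chute side, up to 60 degrees to either side of the chute's direction; its angle is not measured: feel for it, or look from above.
- cutter: The vegetable cutter, heavy and fast on the worktop; origin on the shaft's axis at worktop height. Base 250 mm wide; open round chamber of 212 mm inner diameter, floor 125 mm and rim 175 mm above the worktop. A chute 100 mm wide slopes out on the -x side to 200 mm; a motor housing, 155 mm tall, with a green and a red button, stands on the +x side out to 220 mm.
- feed_head_mid (a point): Bystander, leave alone: the cutter's aluminium feed head with black pusher, standing on the worktop, 224 mm across and 242 mm tall; the point is on its axis, 100 mm up.
- grating_disc_mid (a point): Bystander, leave alone: a steel grating disc with a low blue hub, 176 mm across and 44 mm tall, lying on the worktop; the point is on its axis, 20 mm up.
- pan_mid (a point): Bystander, leave alone: a small steel pan of carrots, 180 by 198 mm over its rim and 66 mm tall; the point is at its middle, 32 mm up.
- oil_bottle_mid (a point): Bystander, leave alone: an amber oil bottle, 68 mm across and 210 mm tall; the point is on its axis, 100 mm up.
Not all that is in view belongs to the job. What is shaped like the disc but black is not meant.

How it is judged:
By the outcome, as a careful person would: the job done as asked, in the order asked, and still so for the second after the job is handed in, with the robot touching nothing.
It also fails if it takes over 72 s, if anything falls off the work surface, if the arm or the gripper's body presses on something with over 40 N, if the wrist force passes 120 N, or if a joint passes its speed limit or range.

### The arm

A 6-joint arm with a two-finger parallel gripper is mounted at the origin on the work surface. World frame = base frame: x ahead of the robot, y to its left, z up, the work surface at z = 0. Lengths are in m, angles in rad, forces in N, time in s.
With the tool pointing down it reaches from about 0.2 to 0.875 m from the base axis. Payload 3.4 kg.
Tool frame: the origin (TCP) lies between the finger pads; the fingertips stand 25 mm ahead of it and the grasp point (between the pads) lies 6 mm ahead of it (r.nose_length is the z of the fingertips in the tool frame, in m); z points along the fingers, x is the direction in which the jaws open and shut, and the axes are right-handed (so a half turn about z gives the same grasp; the last joint's range is limited). The gripper opens to 94 mm and grips with 3 to 60 N. Pads are 16 mm wide; open, the fingers measure 119 mm over their backs; the gripper's body (75 mm by 177 mm) begins 78 mm behind the grasp point.
Start: joints at [1.025, 0.276, 1.505, -0, 1.361, -0.121], TCP at [0.237, 0.524, 0.23] pointing down, gripper open.
Joint ranges: [-2.89, 2.89], [-0.75, 2.08], [0.22, 2.7], [-1.18, 4.32], [0.11, 2.71], [-2.7, 2.7]. Speed limits (rad/s): [2.57, 2.57, 3.14, 3.14, 3.14, 3.14].

### API

Orientations are given as a unit quaternion [w, x, y, z].
In Python, from plant import r, gripper_to, inverse_kinematics, vision, models, telemetry gives the robot as it stands. Calls block until the motion is done:
- r.move_to(position, orientation): joint-space move of the TCP to a pose.
- r.move_l(position, rot=None, vel=0.15, guard=None): straight line of the TCP; rot=None keeps the orientation; vel is the mean speed in m/s. With guard (N) it stops when the force on the tool has changed by that much, and returns True; else False.
- r.movej(angles): joint-space move.
- gripper_to(opening, f_grip=None): finger opening in m; f_grip is the grip in N (None keeps the last); returns when the fingers have stopped.
- r.hold(seconds).
- inverse_kinematics(position, orientation): joint angles nearest the present ones, or None.
- vision.snapshot(name): name is "side" or "top" or "wrist"; returns the picture (420x560x3 uint8, red, green, blue); there is no depth.
- vision.get_calibration(name): a dict with "fx", "fy", "cx", "cy" (pixels), "position" and "orientation" of the camera in the world. Camera axes: x right, y down, z forward; pixel columns grow to the right and rows downward; lengths in m; the calibration is good to about 2 mm. The wrist camera is an equidistant fisheye: a pixel r from the principal point sees the ray r / f radians off the axis. A picture is of the moment at which its call begins: read the wrist's pose just before it. get_calibration takes no time and is no camera call; for the wrist camera it gives the pose at the moment of the call.
A pose or a line that the arm cannot do raises r.PlanningError and nothing moves.
- r.sign_off(): hands the job in, once; it reports no verdict.
Trained networks look in the newest picture that a camera, given by its name, has taken for a name from the list of things; names that differ only in an ending like _2 or _b are one class to them, and where a whole thing is asked for, a point or a joint stands for the part that bears it (a point fixed in the world has none). Each returns a list of dicts, best first, with "score" (0 to 1); they miss things now and then, are a little off and sometimes report something else, mostly with a low value. They report only what shows in the picture. A call takes as long as a camera call. They do not tell look-alikes from the thing itself.
- models.boxes_of(thing, camera): "at" ([x, y, z] in m, in world coordinates, good to about 4 mm: the middle of the surface that is visible of it).
- models.regions_of(thing, camera): "pixels" (420x560 bool, what is visible of it).
- models.mark_of(thing, camera): "at" ([x, y, z] in m, in world coordinates, good to about 4 mm: a listed point, or the origin of a listed thing).
Readings, each from a call of its own:
- telemetry.current_t(): time.
- telemetry.current_joints(): joint angles.
- telemetry.current_dq(): joint speeds.
- telemetry.current_joint_efforts(): joint torques, N m.
- telemetry.current_ee_pos(): TCP position.
- telemetry.current_tool_rot(): TCP orientation.
- telemetry.current_wrist_force(): force on the tool from outside, world axes, zero at the start.
- telemetry.current_torque(): the same for the moment, N m.
- telemetry.current_opening(): finger opening in m.
Only numpy, scipy, OpenCV 4.12 (cv2) and the standard library are available. Lean on these libraries where they do the work, as an engineer would, in place of code of your own. Each camera call takes 0.05 s, during which the arm holds its last target. There are 200 camera calls.

## Working session

There is one attempt and no reset: what is moved stays moved. The work goes in short steps, each a Python script; the robot and the scene stay as the last script left them, time stands still between calls to the robot, and variables do not carry over. Pictures are saved under pics/ and viewed, about 8 in all and at most 12, crops included, and the job is handed in when it is done.

```bash
ls; mkdir -p pics; python3 - <<'E'
from plant import r, vision, models, telemetry
import cv2, numpy as np
ims=[]
for c in ("side","top","wrist"):
    im=vision.snapshot(c); cv2.imwrite(f"pics/a_{c}.png",im[:,:,::-1])
    k=vision.get_calibration(c); print(c,{a:np.round(b,3).tolist() for a,b in k.items()})
    for n in ("hub","disc","seat","shaft_top","cutter"):
        for d in models.mark_of(n,c)[:3]: print(c,n,np.round(d["at"],4),round(d["score"],2))
print(telemetry.current_t(),telemetry.current_wrist_force(),telemetry.current_tool_rot())
E
```

```text
pics
side {'fx': 507.44, 'fy': 507.44, 'cx': 283.968, 'cy': 210.195, 'position': [-0.219, -1.115, 1.231], 'orientation': [-0.41, 0.871, -0.246, 0.117]}
side hub [ 0.4876 -0.2413  0.0414] 0.76
side hub [ 0.2447 -0.3869  0.0366] 0.6
side disc [ 0.2406 -0.3914  0.0028] 0.92
side disc [ 0.4948 -0.2413 -0.0021] 0.7
side seat [0.5528 0.1197 0.1365] 0.67
side seat [0.549  0.1194 0.2002] 0.59
side shaft_top [0.5536 0.1187 0.1984] 0.82
side cutter [0.5516 0.1252 0.0016] 0.94
top {'fx': 483.975, 'fy': 483.975, 'cx': 281.143, 'cy': 208.062, 'position': [0.334, 0.009, 1.861], 'orientation': [0.044, -0.698, 0.713, -0.035]}
top hub [ 0.2445 -0.3855  0.0367] 0.84
top hub [ 0.4902 -0.2432  0.0375] 0.7
top disc [ 0.491  -0.2469 -0.002 ] 0.76
top disc [ 0.2383 -0.3879 -0.0014] 0.74
top shaft_top [ 0.7678 -0.1755  0.0215] 0.69
top shaft_top [0.5522 0.124  0.1957] 0.61
top cutter [0.553  0.1236 0.0007] 0.65
wrist {'fx': 325.192, 'fy': 325.192, 'cx': 277.599, 'cy': 209.721, 'position': [0.173, 0.551, 0.386], 'orientation': [0.105, 0.834, 0.538, 0.068]}
0.9 [0.0149084  0.51603725 0.16180434] [1.83137500e-06 8.40264843e-01 5.42176163e-01 3.24498496e-05]
```

```bash
python3 -c "
import cv2
a=cv2.imread('pics/a_top.png');b=cv2.imread('pics/a_side.png')
cv2.imwrite('pics/a2.png',cv2.resize(cv2.vconcat([a,b]),(750,1125))[:, :][0:1125]) 
cv2.imwrite('pics/a_top2.png',cv2.resize(a,(800,600)))
cv2.imwrite('pics/a_side2.png',cv2.resize(b,(800,600)))"
```

```text
(no output)
```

View pics/a_top.png

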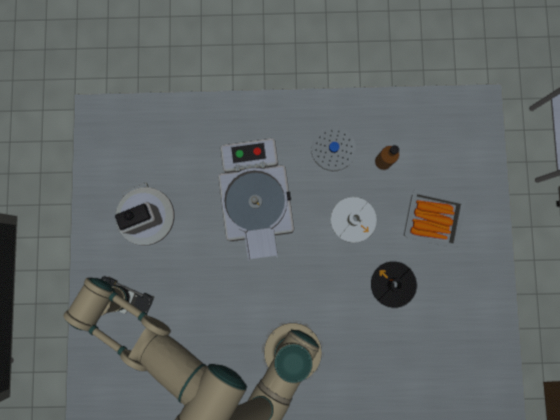

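View pics/a_side.png

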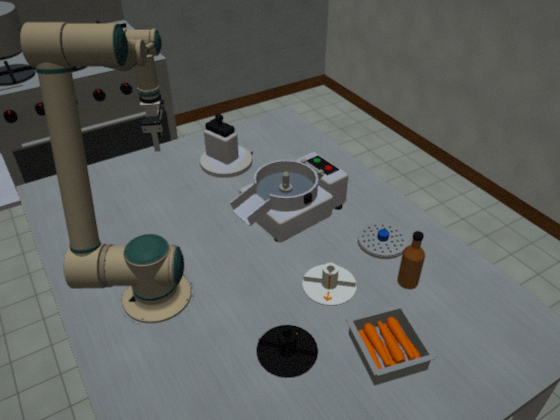

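The white disc is at top (354,219), with its arrow pointing lower right to (366,229). The black decoy is at (394,284), the cutter shaft at (255,200) and the chute at about (262,245). Next I look at the shaft from above with the wrist camera, then at the disc.

```bash
cat > h.py <<'E'
from plant import r, gripper_to, inverse_kinematics, vision, models, telemetry
import cv2, numpy as np
from scipy.spatial.transform import Rotation as R
def down(a): return [0,np.cos(a/2),np.sin(a/2),0]
def proj(k,P):
    w,x,y,z=k["orientation"]; p=R.from_quat([x,y,z,w]).inv().apply(np.atleast_2d(P)-k["position"])
    t=np.arctan2(np.hypot(p[:,0],p[:,1]),p[:,2]); u=p[:,:2]/np.maximum(np.hypot(p[:,0],p[:,1]),1e-9)[:,None]
    return np.c_[k["cx"]+k["fx"]*t*u[:,0],k["cy"]+k["fy"]*t*u[:,1]]
def toplane(k,uv,z,fish=True):
    d=(np.atleast_2d(uv)-[k["cx"],k["cy"]])/k["fx"]; n=np.maximum(np.hypot(*d.T),1e-9)
    v=np.c_[d/n[:,None]*np.sin(n)[:,None],np.cos(n)] if fish else np.c_[d,np.ones(len(d))]
    w,a,b,c=k["orientation"]; v=R.from_quat([a,b,c,w]).apply(v)
    return np.array(k["position"])+v*((z-k["position"][2])/v[:,2])[:,None]
def st(): print("t",telemetry.current_t(),"ee",np.round(telemetry.current_ee_pos(),4),"F",np.round(telemetry.current_wrist_force(),2),"M",np.round(telemetry.current_torque(),2),"op",round(telemetry.current_opening(),4),"j",np.round(telemetry.current_joints(),2))
E
python3 - <<'E'
from h import *
p=telemetry.current_ee_pos()
r.move_to([p[0],p[1]-.03,.34],down(1.146))
r.move_to([.552,.122-.07,.27],down(0.05)); st()
r.hold(.3)
k=vision.get_calibration("wrist"); im=vision.snapshot("wrist")
cv2.imwrite("pics/b.png",im[:,:,::-1]); 
import json; json.dump({a:np.array(b).tolist() for a,b in k.items()},open("kb.json","w"))
w,a,b,c=k["orientation"]; print(k["position"],R.from_quat([a,b,c,w]).as_matrix().round(3))
for n in ("shaft_top","seat","key_level","cutter"):
    for d in models.mark_of(n,"wrist")[:2]: print(n,np.round(d["at"],4),round(d["score"],2))
S=proj(k,[[.552,.122,.199],[.552,.122,.157]]); print(S)
u,v=S[1].astype(int); h=75
c=im[max(0,v-h):v+h,max(0,u-h):u+h]; print("crop origin",max(0,u-h),max(0,v-h),c.shape)
cv2.imwrite("pics/b_crop.png",cv2.resize(c,None,fx=4,fy=4,interpolation=cv2.INTER_CUBIC)[:,:,::-1])
# arrow from top image
t=cv2.cvtColor(cv2.imread("pics/a_top.png"),cv2.COLOR_BGR2HSV)
m=cv2.inRange(t,(8,120,120),(25,255,255)); m[:,:325]=0; m[:,380:]=0; m[:190]=0; m[250:]=0
ys,xs=np.nonzero(m); kt=vision.get_calibration("top"); P=toplane(kt,np.c_[xs,ys],.005,False)
print(len(xs),P.mean(0), np.degrees(np.arctan2(*(P.mean(0)[:2]-[.490,-.244])[::-1])))
E
```

```text
t 3.4 ee [0.5519 0.053  0.2701] F [-0.72  0.03  0.04] M [-0.1   0.08  0.04] op 0.0937 j [-0.03  0.23  1.48  0.    1.44 -0.08]
[0.55011622 0.12231168 0.42558508] [[ 0.999  0.049  0.013]
 [ 0.05  -0.967 -0.248]
 [ 0.     0.248 -0.969]]
shaft_top [0.5547 0.1221 0.2019] 0.61
shaft_top [ 0.557   0.1244 -0.0027] 0.19
seat [0.551  0.122  0.1331] 0.96
key_level [0.5538 0.1218 0.1579] 0.59
cutter [0.5536 0.125  0.0008] 0.9
[[280.19545224 128.75756526]
 [279.77246093 128.66590138]]
crop origin 204 53 (150, 150, 3)
7 [ 0.45267058 -0.2929291   0.005     ] -127.34105734281081
```

View pics/b_crop.png

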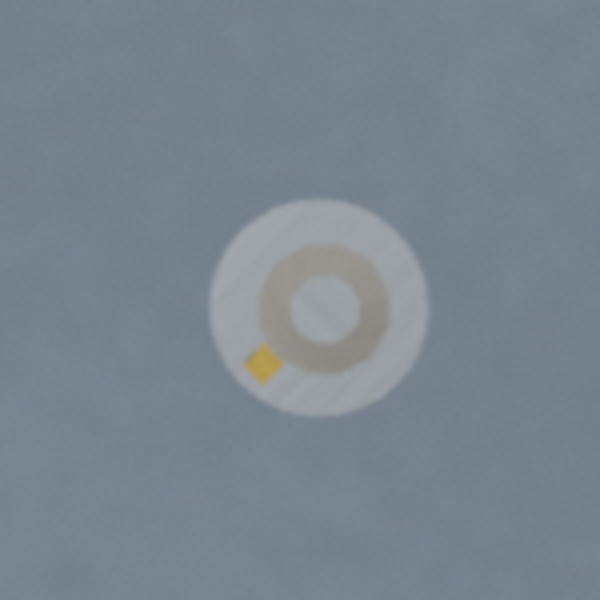

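The wrist view shows the brass key at crop (264,364), the shaft top at (324,310) and the flange at (319,307). The key therefore points to about -138° in the world. Next I measure this exactly and look at the disc from above.

```bash
python3 - <<'E'
from h import *
import json
k=json.load(open("kb.json")); im=cv2.imread("pics/b.png")
hsv=cv2.cvtColor(im,cv2.COLOR_BGR2HSV); m=cv2.inRange(hsv,(12,110,90),(35,255,255)); q=np.zeros_like(m); q[100:170,240:320]=m[100:170,240:320]
ys,xs=np.nonzero(q); kp=toplane(k,[[xs.mean(),ys.mean()]],.157)[0]
top=toplane(k,[[204+324/4-.4,53+309.5/4-.4]],.199)[0]; fl=toplane(k,[[204+318.5/4-.4,53+307/4-.4]],.137)[0]
print(len(xs),"key",kp,"top",top,"flange",fl)
c=fl[:2]; print("ang",[np.degrees(np.arctan2(*(kp[:2]-c)[::-1])) for c in (top[:2],fl[:2])], np.hypot(*(kp[:2]-fl[:2])))
r.move_to([.49,-.244-.07,.22],down(0.05)); r.hold(.3); st()
k=vision.get_calibration("wrist"); im=vision.snapshot("wrist"); cv2.imwrite("pics/c.png",im[:,:,::-1])
json.dump({a:np.array(b).tolist() for a,b in k.items()},open("kc.json","w"))
for n in ("hub","disc"):
    for d in models.mark_of(n,"wrist")[:2]: print(n,np.round(d["at"],4),round(d["score"],2))
print(proj(k,[[.49,-.244,.075],[.49,-.244,.005]]))
cv2.imwrite("pics/c_crop.png",cv2.resize(im[:330,110:450],(800,776))[:600,:,::-1])
E
```

```text
40 key [0.54419948 0.10934009 0.157     ] top [0.55507815 0.12131319 0.199     ] flange [0.55520033 0.12152924 0.137     ]
ang [np.float64(-132.25806989497733), np.float64(-132.06663304972346)] 0.016419318506881945
t 5.65 ee [ 0.4905 -0.3132  0.2202] F [ 0.57 -0.06 -1.08] M [-0.07  0.02 -0.07] op 0.0941 j [-0.69  0.29  1.51  0.    1.34 -0.74]
hub [ 0.4944 -0.2445  0.0395] 0.98
hub [ 0.2411 -0.3896  0.0359] 0.6
disc [ 0.2414 -0.3931  0.0022] 0.78
disc [ 0.4958 -0.2465 -0.0009] 0.75
[[278.99349462 128.7693354 ]
 [278.70655168 128.64584783]]
```

View pics/c_crop.png

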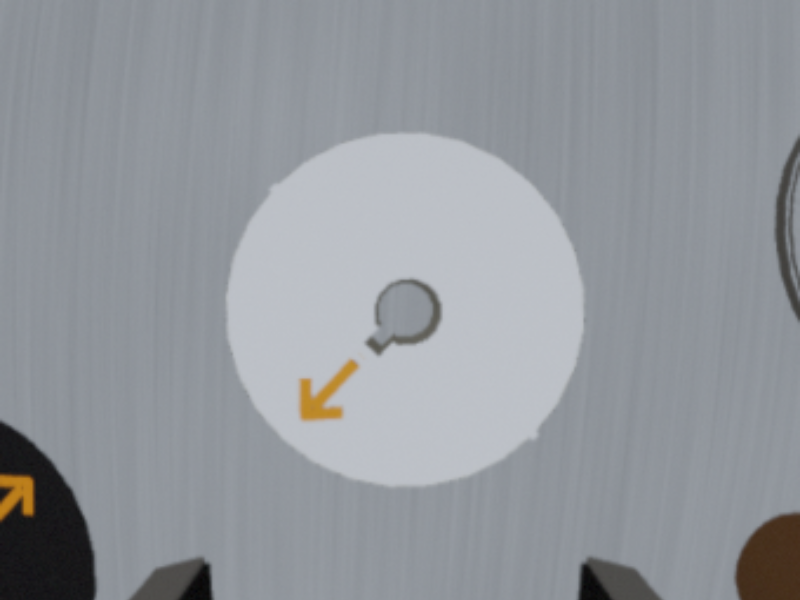

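The white disc is at crop (406,310), with the keyway at (375,345) and the arrow tip at (302,418). The black decoy is at lower left. The keyway already points nearly along the key, so I'll approach about 18° off, to meet the key and then turn. Now I grasp the hub.

```bash
python3 - <<'E'
from h import *
import json
k=json.load(open("kc.json")); im=cv2.imread("pics/c.png"); hsv=cv2.cvtColor(im,cv2.COLOR_BGR2HSV)
m=cv2.inRange(hsv,(8,120,90),(28,255,255)); q=np.zeros_like(m); q[140:200,225:270]=m[140:200,225:270]
ys,xs=np.nonzero(q); A=toplane(k,np.c_[xs,ys],.005)[:,:2]
w,V=np.linalg.eigh(np.cov((A-A.mean(0)).T)); ax=V[:,1]
g=cv2.cvtColor(im,cv2.COLOR_BGR2GRAY); b=(g>178).astype(np.uint8); n,l,s,c=cv2.connectedComponentsWithStats(b)
i=l[110,300]; cs,_=cv2.findContours((l==i).astype(np.uint8),0,2); P=toplane(k,max(cs,key=len)[:,0,:],.005)[:,:2]
M=np.c_[2*P,np.ones(len(P))]; x=np.linalg.lstsq(M,(P**2).sum(1),rcond=None)[0]; C=x[:2]; rad=np.sqrt(x[2]+C@C)
bore=toplane(k,[[110+408/2.353-.4,311/2.353-.4]],.075)[0]
d=A.mean(0)-C; phi=np.arctan2(d[1],d[0]); print("C",C,"rad",rad,"bore",bore,"arrow deg",np.degrees(phi),"axis",np.degrees(np.arctan2(-abs(ax[1]),-abs(ax[0]))))
gr=-0.45
json.dump({"C":C.tolist(),"phi":phi,"g":gr},open("s.json","w"))
if abs(rad-.088)<.003:
    gripper_to(.09,25)
    r.move_to([C[0],C[1],.15],down(gr)); r.move_l([C[0],C[1],.061],vel=.1,guard=8); st()
    gripper_to(.04,25); st(); r.hold(.2)
    r.move_l([C[0],C[1],.10],vel=.08); r.hold(.3); st()
    cv2.imwrite("pics/d.png",vision.snapshot("wrist")[:,:,::-1])
E
```

```text
C [ 0.49380027 -0.24686598] rad 0.0864948190676938 bore [ 0.49380224 -0.24658001  0.075     ] arrow deg -130.96277261827854 axis -131.06641878832923
t 7.775 ee [ 0.4943 -0.2473  0.0616] F [-0.59 -0.02 -0.65] M [-0.1   0.1  -0.02] op 0.0902 j [-0.59  0.39  1.8   0.    0.95 -0.14]
t 8.475 ee [ 0.4924 -0.2461  0.061 ] F [-4.6   1.77  4.19] M [0.3  0.9  0.05] op 0.0502 j [-0.59  0.39  1.8  -0.    0.96 -0.14]
t 9.6167 ee [ 0.4936 -0.2467  0.0995] F [-0.85  0.32 -3.22] M [-0.05  0.07 -0.07] op 0.0503 j [-0.59  0.35  1.75  0.    1.04 -0.14]
```

View pics/d.png

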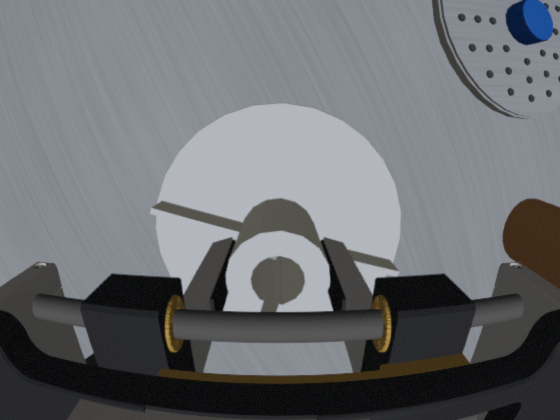

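The disc is held: opening 50.3 mm, load about 3 N. The grip force suggests a wrist-camera bias of about 1.7 mm, so I correct the shaft target by that. Next I go over the shaft, 18° off the key, and lower in guarded steps.

```bash
cat >> h.py <<'E'
import json
def F(n=6):
    a=[]
    for _ in range(n): a.append(telemetry.current_wrist_force()); r.hold(.03)
    return np.mean(a,0)
E
python3 - <<'E'
from h import *
s=json.load(open("s.json")); g=s["g"]+np.radians(-132+18)-s["phi"]; xy=np.array([.5534,.122])
r.move_l([*s["C"],.31],vel=.2)
r.move_to([*xy,.31],down(g)); r.move_l([*xy,.277],vel=.08); r.hold(.3); F0=F(10); print("F0",F0); st()
z=.277; s.update(F0=F0.tolist(),g=g)
while z>.212:
    z-=.004; hit=r.move_l([*xy,z],vel=.03,guard=5); f=F()-F0
    print(round(z,4),hit,np.round(f,2),np.round(telemetry.current_ee_pos(),4))
    if abs(f[2])>2.5 and z<.225: break
    if abs(f[2])>8: break
    l=f[:2]
    if np.hypot(*l)>1.2: xy=xy+l*.0004
s.update(xy=xy.tolist(),z=z); json.dump(s,open("s.json","w")); print(xy,g); st()
cv2.imwrite("pics/e.png",vision.snapshot("wrist")[:,:,::-1])
E
```

```text
F0 [ 0.06337827 -0.13505522 -3.54723428]
t 13.4583 ee [0.5534 0.122  0.277 ] F [-0.24 -0.08 -3.05] M [-0.1   0.09 -0.  ] op 0.0504 j [ 0.09  0.24  1.44 -0.    1.46  0.25]
0.273 False [-0.55 -0.12  0.31] [0.5534 0.122  0.2731]
0.269 False [-0.17  0.36  0.07] [0.5534 0.122  0.269 ]
0.265 False [-0.07  0.19  0.11] [0.5534 0.122  0.265 ]
0.261 False [-0.12 -0.11  0.38] [0.5535 0.122  0.2611]
0.257 False [ 0.08 -0.17  0.13] [0.5535 0.122  0.257 ]
0.253 False [0.24 0.12 0.03] [0.5534 0.122  0.253 ]
0.249 False [-0.01  0.    0.47] [0.5535 0.122  0.249 ]
0.245 False [-0.16  0.21  0.49] [0.5535 0.122  0.2451]
0.241 False [-0.31 -0.06  0.3 ] [0.5535 0.122  0.241 ]
0.237 False [ 0.03 -0.01 -0.25] [0.5535 0.122  0.2371]
0.233 False [-0.2  -0.02  0.31] [0.5535 0.122  0.2331]
0.229 False [ 0.02  0.49 -0.28] [0.5535 0.122  0.2291]
0.225 False [ 0.18 -0.04  0.15] [0.5535 0.122  0.225 ]
0.221 False [0.04 0.11 0.34] [0.5535 0.122  0.221 ]
0.217 True [0.32 0.62 8.77] [0.5538 0.1223 0.2178]
[0.5534 0.122 ] -0.15394376754390038
t 20.6333 ee [0.5538 0.1223 0.2178] F [0.67 0.56 6.58] M [-0.07  0.13 -0.01] op 0.0506 j [0.09 0.27 1.54 0.   1.33 0.25]
```

The disc met the key at TCP z 0.2178, exactly the key level, with almost no side force. Now I turn it under light pressure.

```bash
python3 - <<'E'
from h import *
s=json.load(open("s.json")); g=s["g"]; xy=s["xy"]; F0=np.array(s["F0"]); z=.2178
for _ in range(6):
    f=F(); 
    f=f-F0
    if f[2]<4.5: break
    z+=.0003; r.move_l([*xy,z],vel=.02)
print("press",z,np.round(f,2))
if f[2]<1.5: z-=.0004
a=g; done=False
while a>g-np.radians(32):
    a-=np.radians(1.5); r.move_to([*xy,z],down(a)); f=F(4)-F0; M=telemetry.current_torque()
    print(round(np.degrees(g-a),1),np.round(f,1),"Mz",round(M[2],2),round(telemetry.current_ee_pos()[2],4),round(z,4))
    if f[2]>7: z+=.0003
    elif f[2]<1.5:                      # probe 1.5 mm below contact level
        h=r.move_l([*xy,min(z,.2178)-.0015],vel=.015,guard=5); f=F(4)-F0
        zz=telemetry.current_ee_pos()[2]; print(" probe",h,np.round(f,1),round(zz,4))
        if not h and f[2]<3 and zz<.2168: done=True; break
        r.move_l([*xy,z-.0003],vel=.015); z-=.0003
s.update(a=a,z=z); json.dump(s,open("s.json","w")); print("done",done); st()
E
```

```text
press 0.2181 [0.3  0.49 3.59]
1.5 [ 0.2 -0.2  2.1] Mz 0.03 0.2179 0.2181
3.0 [ 0.6 -0.9  1.7] Mz 0.04 0.2179 0.2181
4.5 [0.7 0.  1.2] Mz 0.02 0.218 0.2181
 probe True [-0.7  0.1  8.5] 0.2176
6.0 [ 0.5 -0.3  4.6] Mz 0.06 0.2178 0.2178
7.5 [0.2 0.1 4.7] Mz 0.06 0.2178 0.2178
9.0 [ 0.3 -0.8  4.7] Mz 0.05 0.2178 0.2178
10.5 [ 0.2 -0.2  4.5] Mz 0.05 0.2178 0.2178
12.0 [ 0.1 -1.   4. ] Mz 0.05 0.2177 0.2178
13.5 [ 0.3 -1.4  2.6] Mz 0.01 0.2177 0.2178
15.0 [ 0.4 -0.9  2.5] Mz 0.09 0.2177 0.2178
16.5 [ 0.1 -0.2 -0.7] Mz -0.02 0.2173 0.2178
 probe False [-0.6  0.6 -0.2] 0.2161
done True
t 26.5583 ee [0.5531 0.1221 0.2161] F [-0.69  0.47 -3.52] M [ 0.01  0.29 -0.02] op 0.05 j [0.09 0.27 1.55 0.   1.32 0.54]
```

The force dropped out at 16.5° and the probe went below key level: the keyway has found the key. I add 1.5° to centre it, then lower gently to the flange.

```bash
python3 - <<'E'
from h import *
s=json.load(open("s.json")); a=s["a"]-np.radians(1.5); xy=np.array(s["xy"]); F0=np.array(s["F0"])
r.move_to([*xy,.2160],down(a)); z=.2160; f=F()-F0; print(np.round(f,2),"Mz",telemetry.current_torque()[2])
while z>.195:
    z-=.002 if z>.2005 else .0008
    hit=r.move_l([*xy,z],vel=.02,guard=5); f=F(4)-F0; zz=telemetry.current_ee_pos()[2]; Mz=telemetry.current_torque()[2]
    print(round(z,4),hit,np.round(f,1),"Mz",round(Mz,2),round(zz,4))
    if hit or f[2]>3.5: break
    if np.hypot(*f[:2])>1.2: xy=xy+f[:2]*.0003
s.update(a=a,z=z,xy=xy.tolist()); json.dump(s,open("s.json","w")); st()
cv2.imwrite("pics/f.png",vision.snapshot("wrist")[:,:,::-1])
E
```

```text
[-0.57  0.37 -0.28] Mz 0.006026123515699724
0.214 False [-0.3  0.2 -0.3] Mz 0.03 0.2139
0.212 False [-0.4  0.7 -0. ] Mz -0.02 0.2119
0.21 False [-0.2  0.6 -0.2] Mz 0.01 0.2099
0.208 False [-0.4  0.7 -0.2] Mz -0.03 0.2079
0.206 False [-0.4  0.3 -0.5] Mz 0.04 0.2059
0.204 False [-0.4  0.2 -0. ] Mz -0.01 0.2039
0.202 False [-0.5  0.4  0.1] Mz -0.06 0.2019
0.2 False [-0.7  0.4 -0.7] Mz 0.01 0.2
0.1992 False [-0.1  0.9  0.9] Mz -0.09 0.1992
0.1984 False [ 0.   0.5 -0.3] Mz 0.0 0.1984
0.1976 False [-0.2  0.9  1.5] Mz -0.03 0.1978
0.1968 False [-2.3  0.7  8.9] Mz -0.03 0.1976
t 31.6083 ee [0.5535 0.1221 0.1976] F [-2.28  0.5   5.71] M [ 0.14  0.65 -0.03] op 0.05 j [0.09 0.28 1.58 0.   1.28 0.56]
```

It contacted the flange at z 0.1976, 20.2 mm below the key level. I take off the pressure, release, retreat and check.

```bash
python3 - <<'E'
from h import *
s=json.load(open("s.json")); xy=np.array(s["xy"]); F0=np.array(s["F0"])
r.move_l([*xy,.1977],vel=.02); print(np.round(F()-F0,2))
gripper_to(.085); r.hold(.2); st()
r.move_l([*xy,.29],vel=.1); st()
r.move_to([xy[0],xy[1]-.07,.30],down(.05)); r.hold(.3); st()
k=vision.get_calibration("wrist"); im=vision.snapshot("wrist"); cv2.imwrite("pics/g.png",im[:,:,::-1])
sd=vision.snapshot("side")
for c in ("wrist","side"):
  for n in ("hub","disc"):
    for d in models.mark_of(n,c)[:2]: print(c,n,np.round(d["at"],4),round(d["score"],2))
sc=cv2.resize(sd[140:260,210:370],(560,420),interpolation=cv2.INTER_CUBIC)
cv2.imwrite("pics/g2.png",cv2.resize(cv2.hconcat([im,sc]),(800,300))[:,:,::-1])
E
```

```text
[-1.61  0.95  5.64]
t 33.0167 ee [0.5534 0.122  0.1977] F [ 0.2  -0.38 -0.06] M [-0.12  0.1   0.03] op 0.085 j [ 0.09  0.28  1.58 -0.    1.28  0.56]
t 34.0917 ee [0.553  0.122  0.2892] F [ 0.2  -0.58 -0.41] M [-0.04  0.07  0.01] op 0.0847 j [ 0.09  0.24  1.42 -0.    1.49  0.56]
t 35.05 ee [0.5534 0.0525 0.2999] F [-0.5   0.32  0.45] M [-0.03  0.12 -0.01] op 0.0851 j [-0.03  0.22  1.42  0.    1.51 -0.08]
wrist hub [0.5514 0.1227 0.1763] 0.81
wrist disc [0.5583 0.1221 0.1372] 0.61
wrist disc [0.5518 0.1244 0.1376] 0.54
side hub [ 0.2444 -0.3842  0.0358] 0.8
side hub [0.5537 0.1227 0.1754] 0.64
side disc [ 0.2444 -0.3908 -0.0017] 0.83
```

View pics/g2.png

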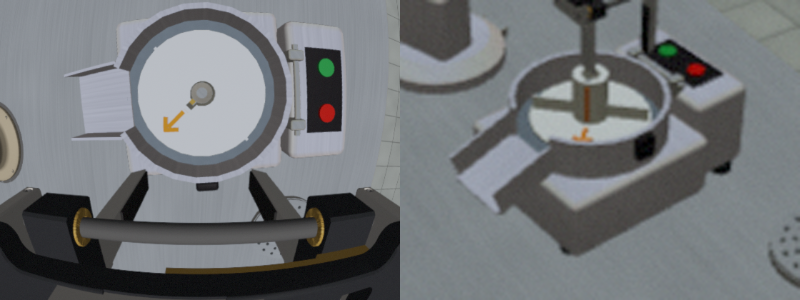

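The left half of the picture shows the disc centred in the chamber at (202,93), with its arrow pointing along the key. The right half shows it level, with the hub standing on the flange. The hub reads z 0.1754 to 0.1763, against 0.1745 expected. I'm handing in.

```bash
python3 -c "
from h import *
r.sign_off(); st()"
```

```text
the job is handed in; nothing more can be done
the job is handed in; nothing more can be done
```

The white disc is fitted on the cutter's shaft, keyed, fully home and level. I let go of it and handed the job in at about 35 s of the 72 s allowed.

- **Fitting:** I gripped the hub and slid the disc over the shaft 18° off the key. It met the key at the expected height, with a peak press of about 9 N. I turned it under about 2–5 N, with one probe reaching 8.5 N. After 16.5° the keyway found the key, and I turned 1.5° more to centre it. I lowered it gently to the flange, where contact came to about 9 N, 20.2 mm below key level; 20 mm was expected.
- **Last checks:** After release, the networks put the hub at z 0.1754 to 0.1763 m, against 0.1745 m expected, which is within their accuracy. The pictures show the disc level and centred, with its arrow pointing along the key. The force on the tool was near zero after letting go.
- **What disagreed:** The wrist camera read about 1.7 mm off in x compared with the force when gripping, and I corrected the shaft position for that. The side camera's "disc" search reported only the black look-alike, which I ignored. I did not re-measure the other things afterwards, but no unexpected contact was felt on the way.

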